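# Load a roller hanger into the closed drying rail

## Task

Take the steel hanger whose roller foot fits the closed rail, bring it to the rail's open end, enter the foot there and slide the hanger gently along until it has pushed the tell-tale flag all the way in against its clamped stop, then let go. Let the hanger do the pushing, keep the fingers off the rail, its stop and its flag, and leave the wider hanger standing where it is.

Things in the scene. Friction and masses are not known exactly. Their poses are not given: they have to be found in the camera images.
- rail: Fixed aluminium C-profile rail, 300 mm along y, 38 mm wide (x), on two 28 mm wide posts over a base plate 100x260 mm. Origin: centre of the base's underside, z up. Channel inside: 28 mm wide, 14 mm high, floor at z = 110 mm; a 14 mm wide slot runs along the 5 mm thick top (rail top z = 129 mm). Open end at y = -150 mm, no lead-in; y = +150 mm is capped.
- rail_mouth (a point): Middle of the channel floor at the open end (rail y = -150 mm, z = 110 mm); axes as the rail's, +y leads in. A dark stop is clamped in the channel, elsewhere each time and not reported: pushed home, the hanger's origin is somewhere from rail y = -20 to +60 mm. Stop and flag stand up to 12 mm above the rail top.
- flag (a joint): Travel (m) of the tell-tale flag, a steel plunger in the channel with a thin strip showing above the slot: 0 = out, 15 mm ahead of the stop on the open-end side; 0.015 = fully in, bearing on the stop. Moves to rail +y, about 4 N of friction, no spring, stays where pushed. Fully in, the resistance rises sharply; above 60 N is rough, above 90 N the stop slips.
- hanger: The hanger that fits: loose, steel, about 0.22 kg, 124 mm (x) x 72 (y) x 128 high, same after a half turn. Origin: middle of its underside, between the two hooks it stands on, z up. Saddle plate 72x50x8 mm, underside z = 70 mm; legs at x = +-31 to 36 mm pass either side of the rail; hooks reach x = +-62 mm, z = 0 to 20 mm. In the rail its y axis lies along the rail.
- hanger_foot (a point): Middle of the underside of the hanger's foot, 47 mm above the hanger's origin, same axes. The foot is 24 mm wide (x), 72 mm long (y) with round roller ends, 10 mm high; it goes inside the channel. Above it a neck 10 mm wide (x), 40 mm long, joins it to the saddle and passes through the slot.
- hanger_tab (a point): Grip point in the hanger's tab, 104 mm above the hanger's origin, same axes. The tab is an upright plate on the saddle, 30 mm (x) by 12 mm thick (y), from 78 to 128 mm above the hanger's origin.
- wide_hanger: The other loose hanger, for a wider rail: same shape and height but 148 mm across the hooks (x), saddle 96 mm, foot 44 mm wide, which does not go into this rail. Origin: middle of its underside, z up. To be left alone.

How it is judged:
On the way:
1. the hanger's whole foot is inside the channel, entered at the open end (y of hanger_foot in the frame of rail between -0.112 and 0.1 m and x of hanger_foot in the frame of rail between -0.005 and 0.005 m and z of hanger_foot in the frame of rail between 0.106 and 0.118 m), for 0.1 s.
At the end, for the whole second after the job is handed in: The flag is pushed in by more than 12.5 of its 15 mm; the hanger is let go, at rest and upright (within 0.15 rad) on the rail, its foot in the channel within 5 mm of the middle line, -4 to +8 mm from the floor's height, at rail y = -40 to +80 mm (value of joint flag above 0.0125 m and y of hanger_foot in the frame of rail between -0.04 and 0.08 m and x of hanger_foot in the frame of rail between -0.005 and 0.005 m and z of hanger_foot in the frame of rail between 0.106 and 0.118 m and angle between hanger's own z axis and vertical below 0.15 rad and linear speed of hanger below 0.01 m/s); the robot touches nothing.
It fails at once if the wider hanger is moved by more than 30 mm (distance of wide_hanger from where it was at the start of the episode above 0.03 m).
It fails at once if the hanger is pushed against the rail, flag or stop with more than 60 N (contact force between hanger and rail above 60 N).
It fails at once if the fingers press on the rail, its stop or its flag (over 3.5 N) (contact force between the fingers and rail above 3.5 N).
It also fails if it takes over 48 s, if anything falls off the work surface, if the arm or the gripper's body presses on something with over 40 N, if the wrist force passes 120 N, or if a joint passes its speed limit or range.

## Robot

A 7-joint arm with a two-finger parallel gripper is mounted at the origin on a cart in front of the work surface, level with it; the furniture and walls round the work are solid. World frame = base frame: x ahead of the robot, y to its left, z up, the work surface at z = 0. Lengths are in m, angles in rad, forces in N, time in s.
With the tool pointing down it reaches from about 0.425 to 0.95 m from the base axis. Payload 4.7 kg.
Tool frame: the origin (TCP) lies at the centre of the arm's flange, where the gripper is bolted on; the fingertips stand 182 mm ahead of it and the grasp point (between the pads) lies 164 mm ahead of it (env.grip_point_offset is the distance from the TCP to the grasp point, in m); z points along the fingers, y is the direction in which the jaws open and shut (so a half turn about z gives the same grasp; the last joint's range is limited). The gripper opens to 87 mm and grips with 3 to 60 N. Pads are 19 mm wide; open, the fingers measure 117 mm over their backs; the gripper's body (75 mm by 190 mm) begins 51 mm behind the grasp point.
Start: joints at [1.217, 0.469, -0.049, 1.532, 0.024, 1.141, -0.082], TCP at [0.215, -0.64, 0.405] pointing down, gripper open.
Joint ranges: [-2.59, 2.59], [-0.33, 1.99], [-1.39, 1.29], [0.1, 2.45], [-1.04, 4.18], [0.21, 1.99], [-2.66, 2.66]. Speed limits (rad/s): [2.57, 2.57, 3.14, 3.14, 3.14, 3.14, 3.14].

## Interface

Orientations are given as a 3x3 rotation matrix whose columns are the frame's x, y, z axes.
In Python, from workcell import env gives the robot as it stands. The module is installed in compiled form; this text tells all that it offers.
- The arm moves only by the shell command python3 -m jog 'ROWS' [FORCE]. ROWS is JSON, one flat list of numbers, 7 for each row, row after row: the shift along the tool's x, y, z in m, then the turn, a rotation vector about the tool's x, y, z in rad, then the finger opening in m, from 0 to 0.087. In form: [x, y, z, wx, wy, wz, grip, x, y, z, wx, wy, wz, grip, ...]. A call has 1 to 12 rows; each row is the pose to reach, as a shift and turn from the pose commanded when the call began, along the tool's axes at that moment; what a row does not reach only later rows make up. A row lasts 1/10 s, in which the tool goes at most 50 mm and 8.59 degrees, less where a joint would pass 70% of its speed; a pose out of reach is approached as far as the arm can. A call with a gripper value outside its range is refused whole. The fingers move at their own pace and stop on an object; FORCE is the grip in N (left out, the last holds). Time passes only in rows, so rows that repeat a pose let the fingers close. It gives the time, the measured TCP pose, the force and the opening at its end, in the units of the state.
- env.get_obs(): the state, without advancing time (a new reading comes with each control period).
- env.read_camera(name): name is "side" or "top"; returns a dict with "frame" (400x640x3 uint8, blue, green, red), "range_z" (400x640 float32, m along the optical axis (not along the pixel's ray), 0 where there is no reading), "K" (3x3 intrinsics, pixels), "R" (3x3) and "t" (3): a world point X has camera coordinates R X + t. Camera axes: x right, y down, z forward; pixel columns grow to the right and rows downward; lengths in m; the calibration is good to about 2 mm. A picture is of the moment at which its call begins.
- env.sign_off(): hands the job in, once; it reports no verdict.
The state is a dict: "time_s": time; "joints": joint angles; "joint_vel": joint speeds; "joint_torque": joint torques, N m; "tool_pos": TCP position; "tool_rot": TCP orientation; "wrist_force": force on the tool from outside, world axes, zero at the start; "ft_torque": the same for the moment, N m; "finger_gap": opening from 0.0 (shut) to 1.0 (fully open).
Only numpy, scipy, OpenCV 4.12 (cv2) and the standard library are available. Lean on these libraries where they do the work, as an engineer would, in place of code of your own. Each camera call takes 0.05 s, during which the arm holds its last target. There are 200 camera calls.

## Working session

There is one attempt and no reset: what is moved stays moved. The work goes in short steps, Python scripts to look and compute and a shell command to move; the robot and the scene stay as the last step left them, time stands still between calls to the robot, and variables do not carry over. Pictures are saved under pics/ and viewed, about 8 in all and at most 12, crops included, and the job is handed in when it is done.

```bash
mkdir -p pics; cat > h.py <<'E'
import numpy as np, cv2
from workcell import env
def cam(n):
    c=env.read_camera(n); c['t']=np.array(c['t']).reshape(3); return c
def world(c):
    z=c['range_z']; v,u=np.indices(z.shape); K=c['K']
    P=np.stack([(u-K[0,2])/K[0,0]*z,(v-K[1,2])/K[1,1]*z,z],-1)
    W=(P-c['t'])@c['R']; W[z==0]=np.nan; return W
E
python3 - <<'E'
from h import *
for n in('top','side'):
    c=cam(n); cv2.imwrite(f'pics/{n}0.png',c['frame']); W=world(c); np.savez(f'{n}0.npz',W=W,f=c['frame'],K=c['K'],R=c['R'],t=c['t'])
    print(n,c['K'].tolist(),np.round(c['R'],3).tolist(),c['t'], -c['R'].T@c['t'],(c['range_z']>0).mean())
o=env.get_obs();print({k:np.round(v,3).tolist() for k,v in o.items()})
E
```

```text
top [[455.34326442376386, 0.0, 327.79869250554253], [0.0, 455.34326442376386, 197.08316895581672], [0.0, 0.0, 1.0]] [[-0.01, -1.0, -0.025], [-0.998, 0.012, -0.064], [0.064, 0.024, -0.998]] [-0.04754885  0.53419274  0.94138213] [ 0.47216004 -0.07631219  0.97214424] 0.9959375
side [[386.0899137227161, 0.0, 321.91189144146847], [0.0, 386.0899137227161, 196.307241077484], [0.0, 0.0, 1.0]] [[-0.574, 0.819, -0.001], [0.35, 0.244, -0.904], [-0.74, -0.519, -0.427]] [ 0.34868831 -0.09950239  1.23717508] [1.15091503 0.3814065  0.43818958] 0.99608203125
{'time_s': 0.1, 'joints': [1.217, 0.469, -0.049, 1.534, 0.024, 1.141, -0.082], 'joint_vel': [0.001, -0.002, -0.002, -0.001, -0.001, -0.0, -0.001], 'joint_torque': [0.0, -50.917, -0.082, -23.683, -0.062, 0.034, 0.0], 'tool_pos': [0.215, -0.64, 0.404], 'tool_rot': [[0.948, 0.319, -0.001], [0.319, -0.948, 0.002], [-0.0, -0.002, -1.0]], 'wrist_force': [-0.56, -0.412, 0.059], 'ft_torque': [-0.028, 0.034, 0.009], 'finger_gap': 1.003}
```

View pics/top0.png

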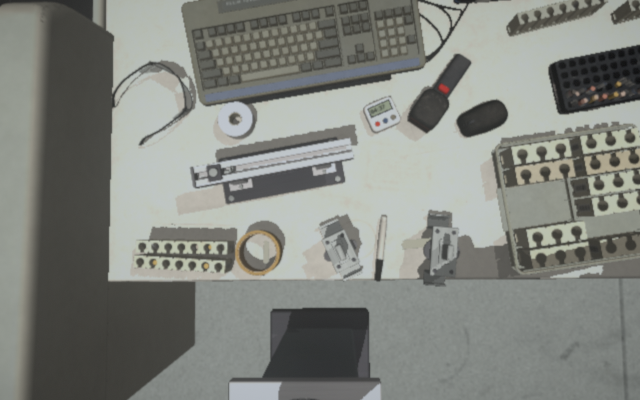

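View pics/side0.png

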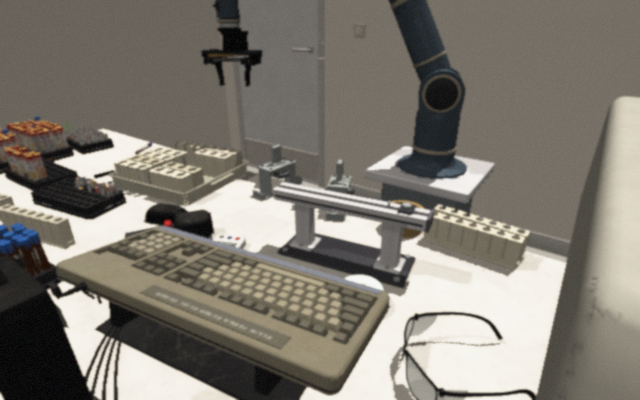

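Rail runs from (192,178) to (355,148) in the top view. The stop and flag are near (212,172), so the open end is the right one, (355,148). The hangers are at (341,250) and (441,247). Next I'll measure all of them.

```bash
python3 - <<'E'
from h import *
d=np.load('top0.npz');W=d['W'];f=d['f']
def rect(m,name):
    m=m.astype(np.uint8); n,l,s,_=cv2.connectedComponentsWithStats(m)
    for i in range(1,n):
        if s[i,4]<25: continue
        p=W[l==i]; r=cv2.minAreaRect(p[:,:2].astype(np.float32)); b=s[i]
        print(name,b.tolist(),'c',np.round(r[0],4),'size',np.round(r[1],4),'ang',round(r[2],1),'z',np.round(np.nanpercentile(p[:,2],[5,50,95]),3))
Z=W[...,2]
box=np.zeros(Z.shape,bool); box[205:290,310:470]=1
rect(box&(Z>.06)&(Z<.092),'saddle');rect(box&(Z>.11)&(Z<.14),'tab');rect(box&(Z>.006)&(Z<.14),'all')
box=np.zeros(Z.shape,bool); box[130:200,180:365]=1
rect(box&(Z>.12)&(Z<.134),'railtop');rect(box&(Z>.134)&(Z<.16),'stop');rect(box&(Z>.1)&(Z<.16),'rail')
a=cv2.resize(f[205:290,300:480],None,fx=4.4,fy=4.4,interpolation=cv2.INTER_CUBIC)
b=cv2.resize(f[130:205,180:360],None,fx=4.4,fy=4.4,interpolation=cv2.INTER_CUBIC)
cv2.imwrite('pics/crop0.png',np.vstack([a,b])[:600])
E
```

```text
saddle [429, 226, 29, 52, 1127] c [ 0.421  -0.2787] size [0.0506 0.0959] ang 84.5 z [0.075 0.078 0.083]
saddle [321, 230, 38, 43, 836] c [ 0.4243 -0.0787] size [0.0722 0.0524] ang 24.7 z [0.075 0.078 0.083]
tab [335, 244, 11, 17, 104] c [ 0.4242 -0.0772] size [0.0291 0.0119] ang 23.3 z [0.124 0.127 0.131]
tab [444, 245, 10, 17, 136] c [ 0.4211 -0.2783] size [0.0123 0.0298] ang 81.6 z [0.114 0.127 0.13 ]
all [428, 214, 23, 7, 79] c [ 0.4889 -0.2852] size [0.0442 0.0115] ang 85.1 z [0.007 0.019 0.023]
all [374, 217, 13, 65, 453] c [ 0.4241 -0.1616] size [0.0157 0.1346] ang 83.4 z [0.01  0.014 0.017]
all [318, 219, 22, 14, 79] c [ 0.4734 -0.0535] size [0.0221 0.0422] ang 10.6 z [0.006 0.019 0.022]
all [423, 221, 37, 57, 1518] c [ 0.422  -0.2786] size [0.0707 0.1163] ang 75.4 z [0.051 0.078 0.127]
all [321, 230, 42, 52, 1141] c [ 0.4125 -0.0801] size [0.1061 0.0689] ang 12.0 z [0.018 0.078 0.127]
all [423, 278, 23, 9, 93] c [ 0.3543 -0.2721] size [0.0443 0.0139] ang 83.9 z [0.006 0.018 0.022]
railtop [190, 138, 164, 51, 2231] c [0.5917 0.0496] size [0.0402 0.3062] ang 9.8 z [0.124 0.129 0.132]
stop [207, 165, 15, 17, 149] c [0.574  0.1557] size [0.0298 0.0249] ang 8.1 z [0.134 0.137 0.143]
rail [190, 138, 164, 51, 3570] c [0.5918 0.0496] size [0.0403 0.3062] ang 9.8 z [0.109 0.128 0.134]
```

View pics/crop0.png

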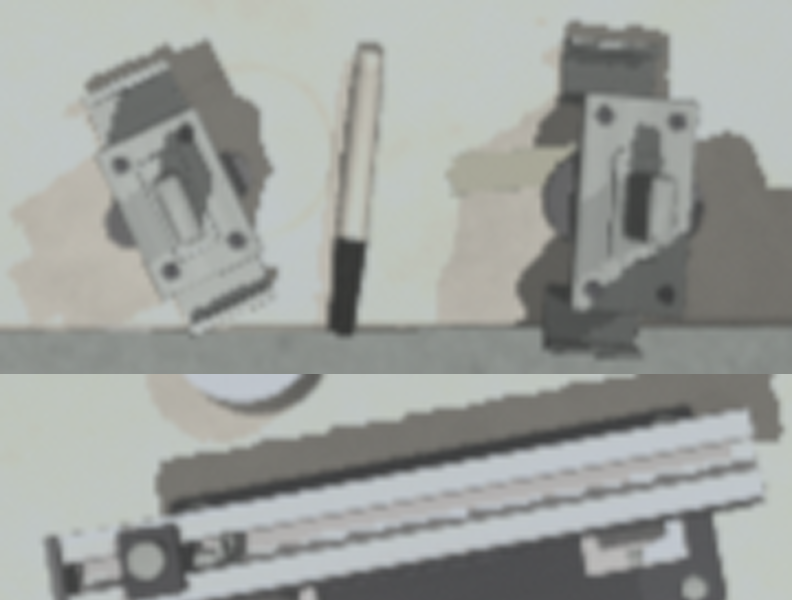

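The left hanger has a 72x50 mm saddle, so it is the fitting one. Its tab is at (0.424,-0.077) with x axis at about 24°. The right hanger's saddle is 96 mm. The rail's yaw is about 9.8°, and its dark stop is near the left end at rail y≈0.107.

```bash
cat >> h.py <<'E'
from scipy.spatial.transform import Rotation as Ro
def delta(p,yaw_y):
    o=env.get_obs(); R=np.array(o['tool_rot']); a=np.radians(yaw_y)
    y=np.array([np.cos(a),np.sin(a),0]); z=np.array([0,0,-1.]); T=np.stack([np.cross(y,z),y,z],1)
    print('t',o['time_s'],'shift',np.round(R.T@(np.array(p)-o['tool_pos']),4),'rot',np.round(Ro.from_matrix(R.T@T).as_rotvec(),4))
E
python3 -c "
from h import *
delta([.4243,-.0778,.404],-65.9);delta([.4243,-.0778,.269],-65.9)"
```

```text
t 0.1 shift [ 0.3773 -0.4657  0.0006] rot [-0.0018 -0.     -0.0958]
t 0.1 shift [ 0.3773 -0.4654  0.1356] rot [-0.0018 -0.     -0.0958]
```

```bash
python3 -m jog '[0.03,-0.037,0,0,0,-0.02,0.07, 0.06,-0.074,0,0,0,-0.04,0.07, 0.09,-0.111,0,-0.002,0,-0.06,0.07, 0.12,-0.148,0,-0.002,0,-0.08,0.07, 0.15,-0.185,0,-0.002,0,-0.096,0.07, 0.18,-0.222,0,-0.002,0,-0.096,0.07, 0.21,-0.259,0,-0.002,0,-0.096,0.07, 0.24,-0.296,0,-0.002,0,-0.096,0.07, 0.27,-0.333,0,-0.002,0,-0.096,0.07, 0.30,-0.37,0,-0.002,0,-0.096,0.07, 0.33,-0.407,0,-0.002,0,-0.096,0.07, 0.36,-0.444,0,-0.002,0,-0.096,0.07]' 30; python3 -c "
from h import *
delta([.4243,-.0778,.32],-65.9);delta([.4243,-.0778,.269],-65.9)"
```

```text
time_s: 1.3
tool_pos: [0.4149, -0.1021, 0.4048]
tool_rot: [[0.913, 0.408, 0.001], [0.408, -0.913, -0.002], [-0.0, 0.003, -1.0]]
wrist_force: [0.3, -0.6, -0.1]
finger_gap: 0.807
t 1.3 shift [ 0.0185 -0.0186  0.0847] rot [ 0.0025  0.0002 -0.0001]
t 1.3 shift [ 0.0185 -0.0187  0.1357] rot [ 0.0025  0.0002 -0.0001]
```

```bash
python3 -m jog '[0.01,-0.01,0.03,0,0,0,0.06, 0.018,-0.019,0.06,0,0,0,0.06, 0.018,-0.019,0.085,0,0,0,0.06, 0.018,-0.019,0.085,0,0,0,0.06, 0.018,-0.019,0.085,0,0,0,0.06]'; python3 -c "
from h import *
c=cam('side'); f=c['frame'][100:260,220:420]; cv2.imwrite('pics/s1.png',cv2.resize(f,None,fx=3.5,fy=3.5,interpolation=cv2.INTER_CUBIC))
delta([.4243,-.0778,.269],-65.9)"
```

```text
time_s: 1.8
tool_pos: [0.4237, -0.0796, 0.3198]
tool_rot: [[0.913, 0.408, 0.0], [0.408, -0.913, -0.002], [-0.001, 0.001, -1.0]]
wrist_force: [0.4, 0.6, -0.0]
finger_gap: 0.693
t 1.85 shift [ 0.001  -0.0018  0.0516] rot [ 0.0028 -0.001  -0.0004]
```

View pics/s1.png

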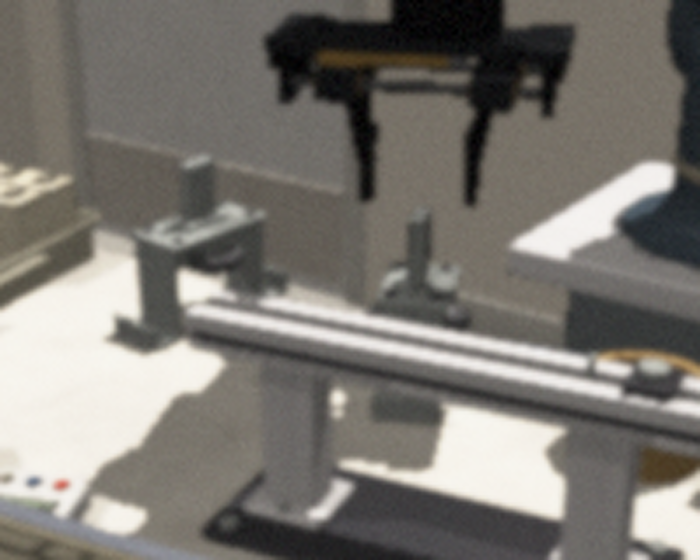

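The open fingers, at crop x = 367 and 472, straddle the tab at x ≈ 420. I'll descend and grip.

```bash
python3 -m jog '[0.001,-0.002,0.02,0.002,0,0,0.06, 0.001,-0.002,0.04,0.002,0,0,0.06, 0.001,-0.002,0.051,0.002,0,0,0.06, 0.001,-0.002,0.051,0.002,0,0,0.03, 0.001,-0.002,0.051,0.002,0,0,0.015, 0.001,-0.002,0.051,0.002,0,0,0, 0.001,-0.002,0.051,0.002,0,0,0, 0.001,-0.002,0.051,0.002,0,0,0, 0.001,-0.002,0.051,0.002,0,0,0]' 40
```

```text
time_s: 2.75
tool_pos: [0.4239, -0.0774, 0.269]
tool_rot: [[0.913, 0.408, 0.001], [0.408, -0.913, -0.0], [0.0, 0.0, -1.0]]
wrist_force: [0.1, 0.0, -0.2]
finger_gap: 0.23
```

```bash
python3 -m jog '[0,0,0,0,0,0,0, 0,0,0,0,0,0,0, 0,0,0,0,0,0,0, 0,0,-0.02,0,0,0,0, 0,0,-0.05,0,0,0,0, 0,0,-0.07,0,0,0,0, 0,0,-0.07,0,0,0,0]'
python3 -c "
from h import *
a=np.radians(9.8); c=np.array([.5917,.0496]); y=np.array([-np.sin(a),np.cos(a)])
m=c-.150*y; s=m-.075*y; print('mouth',m,'stage',s)
delta([*s,.339],-80.2)"
```

```text
time_s: 3.45
tool_pos: [0.4246, -0.0773, 0.3408]
tool_rot: [[0.913, 0.408, 0.005], [0.408, -0.913, -0.001], [0.004, 0.003, -1.0]]
wrist_force: [0.5, 0.4, -1.6]
finger_gap: 0.138
mouth [ 0.61723142 -0.09821118] stage [ 0.62999714 -0.17211678]
t 3.45 shift [0.1488 0.1704 0.0029] rot [ 0.0028 -0.0046  0.2495]
```

```bash
python3 -m jog '[0,0,-0.04,0,0,0,0, 0,0,-0.08,0,0,0,0, 0.03,0.034,-0.08,0,0,0.06,0, 0.06,0.068,-0.08,0.002,-0.004,0.12,0, 0.09,0.102,-0.08,0.002,-0.004,0.18,0, 0.12,0.136,-0.08,0.002,-0.004,0.25,0, 0.149,0.17,-0.08,0.002,-0.004,0.25,0, 0.149,0.17,-0.04,0.002,-0.004,0.25,0, 0.149,0.17,0,0.002,-0.004,0.25,0, 0.149,0.17,0.003,0.002,-0.004,0.25,0, 0.149,0.17,0.003,0.002,-0.004,0.25,0, 0.149,0.17,0.003,0.002,-0.004,0.25,0]'
cat > meas.py <<'E'
from h import *
import sys
c=cam('top'); W=world(c); f=c['frame']; Z=W[...,2]
print('t',env.get_obs()['time_s'],np.round(env.get_obs()['tool_pos'],4))
k=sys.argv[1]
cv2.imwrite(f'pics/t{k}.png',cv2.resize(f[110:260,180:440],None,fx=3,fy=3,interpolation=cv2.INTER_CUBIC))
s=cam('side'); cv2.imwrite(f'pics/s{k}.png',cv2.resize(s['frame'][80:280,210:450],None,fx=3,fy=3,interpolation=cv2.INTER_CUBIC))
np.savez(f'm{k}.npz',W=W,f=f,Ws=world(s),fs=s['frame'])
E
python3 meas.py 2
```

```text
time_s: 4.65
tool_pos: [0.6299, -0.1715, 0.3374]
tool_rot: [[0.985, 0.17, -0.001], [0.17, -0.985, 0.0], [-0.001, -0.0, -1.0]]
wrist_force: [0.2, 0.2, -1.1]
finger_gap: 0.135
t 4.7 [ 0.63   -0.1715  0.3381]
```

```bash
python3 -c "
import cv2,numpy as np
a=cv2.imread('pics/t2.png');b=cv2.imread('pics/s2.png')
a=cv2.resize(a,(520,300));b=cv2.resize(b[:400],(500,278));o=np.zeros((590,520,3),np.uint8);o[:300]=a;o[305:583,:500]=b;cv2.imwrite('pics/c2.png',o)"
```

```text
(no output)
```

View pics/c2.png

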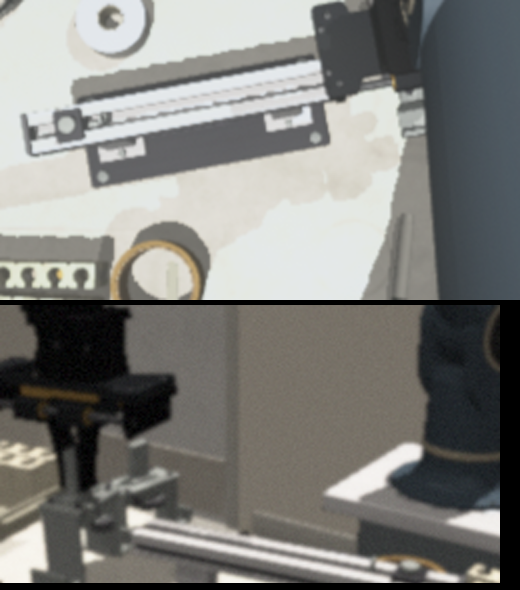

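Top view: the gripper hides the mouth, so the side depth has to serve. In the side half of the composite the hanger's round foot end is near (105,530), and the rail mouth is beside it at (135,535). I'll measure both from the side depth in rail axes.

```bash
cat > ms.py <<'E'
from h import *
import sys
d=np.load(f'm{sys.argv[1]}.npz'); a=np.radians(9.8); X=np.array([np.cos(a),np.sin(a)]);Y=np.array([-X[1],X[0]])
yh=float(sys.argv[2])
def loc(W): 
    q=W.reshape(-1,3); q=q[~np.isnan(q[:,0])]; r=q[:,:2]-[.5917,.0496]; return np.c_[r@X,r@Y,q[:,2]]
S=loc(d['Ws']); T=loc(d['W'])
def sel(P,x,y,z): return P[(P[:,0]>x[0])&(P[:,0]<x[1])&(P[:,1]>y[0])&(P[:,1]<y[1])&(P[:,2]>z[0])&(P[:,2]<z[1])]
def rep(n,P): print(n,len(P),'med',np.round(np.median(P,0),4),'p2',np.round(np.percentile(P,2,0),4),'p98',np.round(np.percentile(P,98,0),4))
for n,P in(('S',S),('T',T)):
    rep(n+' railtop',sel(P,(-.03,.03),(-.13,.07),(.122,.136)))
    q=sel(P,(-.03,.03),(-.13,.07),(.122,.136)); print(' slope top dz/dx,dz/dy',np.round(np.linalg.lstsq(np.c_[q,np.ones(len(q))][:,[0,1,3]],q[:,2],rcond=None)[0],4))
    for y0 in(-.12,-.06,0,.06):
        q=sel(P,(-.03,.03),(y0-.02,y0+.02),(.122,.136)); print('  edges x',y0,np.round(np.percentile(q[:,0],[1,99]),4))
q=sel(S,(.012,.026),(-.14,.09),(.112,.122)); rep('S railside',q); print(' fit x=ay+b',np.polyfit(q[:,1],q[:,0],1))
q=sel(S,(.026,.046),(yh-.03,yh+.03),(.09,.125)); rep('S leg +x face',q)
if len(q)>5: print(' fit',np.polyfit(q[:,1]-yh,q[:,0],1))
for z0 in(.13,.135,.14,.145,.15,.155): print(z0,len(sel(S,(-.04,.045),(yh-.028,yh+.03),(z0,z0+.005))),end=' ')
q=sel(S,(-.05,.05),(yh-.04,yh+.04),(.141,.156)); rep('saddle top',q); rep('saddle right',sel(S,(.01,.045),(yh-.04,yh+.04),(.141,.156)))
q=sel(S,(-.05,.05),(yh+.005,yh+.06),(.105,.13));rep('foot region',q)
E
python3 ms.py 2 -.225
```

```text
S railtop 1019 med [ 0.012  -0.0222  0.1271] p2 [-0.0153 -0.1259  0.1224] p98 [0.0226 0.0663 0.1285]
 slope top dz/dx,dz/dy [-0.0292  0.0011  0.1266]
  edges x -0.12 [-0.0155  0.0234]
  edges x -0.06 [-0.0158  0.0227]
  edges x 0 [-0.0156  0.0231]
  edges x 0.06 [-0.0155  0.0223]
T railtop 1432 med [-0.0065 -0.0301  0.1288] p2 [-0.0183 -0.1259  0.1246] p98 [0.0191 0.066  0.1317]
 slope top dz/dx,dz/dy [ 0.0153 -0.0018  0.1286]
  edges x -0.12 [-0.0183  0.0195]
  edges x -0.06 [-0.0183  0.0195]
  edges x 0 [-0.0184  0.0195]
  edges x 0.06 [-0.0185  0.0196]
S railside 563 med [ 0.0216 -0.0141  0.117 ] p2 [ 0.0192 -0.135   0.1123] p98 [0.0242 0.0859 0.1218]
 fit x=ay+b [-0.00168099  0.02157127]
S leg +x face 289 med [ 0.0368 -0.2223  0.1073] p2 [ 0.0339 -0.2453  0.0908] p98 [ 0.0387 -0.2018  0.1242]
 fit [-0.01301495  0.03680409]
0.13 59 0.135 54 0.14 113 0.145 210 0.15 28 0.155 40 saddle top 335 med [ 0.0165 -0.2144  0.1458] p2 [-0.0287 -0.2455  0.1414] p98 [ 0.0376 -0.1984  0.1552]
saddle right 213 med [ 0.0266 -0.22    0.1458] p2 [ 0.0107 -0.2463  0.1413] p98 [ 0.0377 -0.1988  0.1553]
foot region 276 med [ 0.0099 -0.2059  0.1211] p2 [-0.032  -0.2187  0.1059] p98 [ 0.0385 -0.1888  0.1293]
```

Side camera: the hanger sits about 1.8 mm to rail −x, yawed about +0.01 rad. Top camera with kinematics: only −0.4 mm. The foot is near z = 0.116, so I'll lower it 4 mm, shift +1 mm in x, advance to just short of the mouth and check once more.

```bash
python3 -m jog '[0.001,-0.01,0.002,0,0,0.005,0, 0.001,-0.02,0.004,0,0,0.005,0, 0.001,-0.028,0.004,0,0,0.005,0, 0.001,-0.028,0.004,0,0,0.005,0, 0.001,-0.028,0.004,0,0,0.005,0]'; python3 meas.py 3; python3 ms.py 3 -.196 | grep -v T; python3 -c "
import cv2,numpy as np
f=np.load('m3.npz')['fs'];cv2.imwrite('pics/c3.png',cv2.resize(f[150:250,210:340],None,fx=6,fy=6,interpolation=cv2.INTER_CUBIC))"
```

```text
time_s: 5.25
tool_pos: [0.6255, -0.1434, 0.332]
tool_rot: [[0.986, 0.166, -0.004], [0.166, -0.986, 0.0], [-0.004, -0.001, -1.0]]
wrist_force: [-0.5, -0.3, -2.0]
finger_gap: 0.136
t 5.3 [ 0.6255 -0.144   0.3319]
S railtop 1008 med [ 0.0115 -0.0226  0.127 ] p2 [-0.0153 -0.1252  0.1224] p98 [0.0226 0.0668 0.1285]
 slope top dz/dx,dz/dy [-0.026   0.0003  0.1265]
  edges x -0.12 [-0.0153  0.0231]
  edges x -0.06 [-0.0157  0.0227]
  edges x 0 [-0.0169  0.0227]
  edges x 0.06 [-0.0155  0.0226]
 slope top dz/dx,dz/dy [ 0.0109 -0.001   0.1286]
  edges x -0.12 [-0.0183 -0.0069]
  edges x -0.06 [-0.0184  0.0195]
  edges x 0 [-0.0184  0.0193]
  edges x 0.06 [-0.0183  0.0194]
S railside 571 med [ 0.0215 -0.0145  0.117 ] p2 [ 0.0191 -0.1337  0.1124] p98 [0.0243 0.0856 0.1218]
 fit x=ay+b [-0.00071085  0.02152897]
S leg +x face 301 med [ 0.0362 -0.1949  0.1079] p2 [ 0.0332 -0.2169  0.0904] p98 [ 0.0383 -0.1743  0.1241]
 fit [-0.00627189  0.03609327]
0.13 63 0.135 218 0.14 105 0.145 24 0.15 44 0.155 41 saddle top 150 med [ 0.0124 -0.1899  0.1453] p2 [-0.023  -0.2104  0.1412] p98 [ 0.0285 -0.1781  0.1556]
saddle right 98 med [ 0.0153 -0.1933  0.1466] p2 [ 0.0102 -0.2113  0.1413] p98 [ 0.0294 -0.1796  0.1556]
foot region 406 med [ 0.0113 -0.1743  0.1183] p2 [-0.0323 -0.1898  0.1061] p98 [ 0.0374 -0.1368  0.1285]
```

View pics/c3.png

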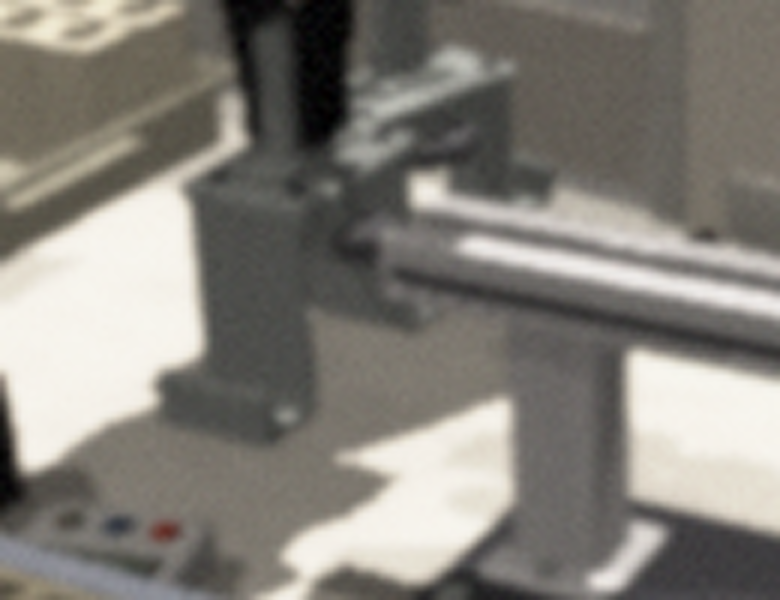

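The side camera says the hanger is about 2 mm to −x, while the top camera with kinematics says about 0. I'll check other faces in the saved side data.

```bash
cat > m4.py <<'E'
import sys; sys.argv=['',sys.argv[1],sys.argv[2]]
import io,contextlib
with contextlib.redirect_stdout(io.StringIO()): exec(open('ms.py').read())
for n,x,z in (('inner -x leg (-31)',(-.045,-.018),(.09,.12)),('outer +x leg (36)',(.026,.046),(.09,.125)),('hook +x (62)',(.05,.075),(.068,.082)),('saddle edge z134-142 (36)',(.03,.044),(.135,.142))):
    q=sel(S,x,(yh-.02,yh+.02),z); print(n,len(q),np.histogram(q[:,0],bins=np.arange(x[0],x[1],.002))[0], np.round(np.median(q[:,0]),4) if len(q) else '')
q=sel(S,(.01,.028),(-.13,.05),(.108,.124));print('rail side hist',np.histogram(q[:,0],bins=np.arange(.01,.028,.002))[0],np.median(q[:,0]))
for x0 in np.arange(-.024,.028,.004):
    q=sel(S,(x0,x0+.004),(-.12,.05),(.1,.14)); print(round(x0,3),len(q),np.round(np.median(q[:,2]),4) if len(q) else '')
E
python3 m4.py 3 -.196; python3 m4.py 2 -.225|head -4
```

```text
inner -x leg (-31) 37 [ 0  0  0  0  0  1 18 17  1  0  0  0  0] -0.0311
outer +x leg (36) 258 [  0   0   0   3  98 145  12   0   0] 0.0363
hook +x (62) 112 [ 0  0  0  1 12 42 51  6  0  0  0  0] 0.062
saddle edge z134-142 (36) 66 [11  8 24 21  2  0] 0.0353
rail side hist [  0   0   0   1  85 393 168  14] 0.021284978040987033
-0.024 0 
-0.02 8 0.1269
-0.016 137 0.1269
-0.012 136 0.1269
-0.008 201 0.126
-0.004 32 0.1259
0.0 0 
0.004 0 
0.008 44 0.1273
0.012 94 0.1276
0.016 231 0.1226
0.02 796 0.1165
0.024 15 0.1159
inner -x leg (-31) 54 [ 0  0  0  0  0  0  6 38 10  0  0  0  0] -0.0298
outer +x leg (36) 240 [  0   0   0   0  36 169  35   0   0] 0.037
hook +x (62) 89 [ 1  0  0  0  0 14 63 11  0  0  0  0] 0.0629
saddle edge z134-142 (36) 52 [ 0  0  8 38  6  0] 0.0368
```

The four hanger faces agree with each other: centre ≈ 0.000 in the side camera, against +0.0023 for the rail. There is also a small tool tilt and the height is about 2 mm low. I'll correct all three and recheck.

```bash
python3 -m jog '[0.0012,0,-0.002,0,0.004,0,0, 0.0012,0,-0.002,0,0.004,0,0, 0.0012,0,-0.002,0,0.004,0,0, 0.0012,0,-0.002,0,0.004,0,0]'; python3 meas.py 4; cat >> m4.py <<'E'
for n,x,y,z in (('saddle top R',(.016,.034),(yh-.02,yh+.02),(.13,.155)),('saddle top L',(-.034,-.018),(yh-.02,yh+.02),(.13,.155)),('hook top (+20)',(.04,.058),(yh-.02,yh+.02),(.07,.1)),('rail top R',(.008,.018),(-.13,.05),(.118,.134))):
    q=sel(S,x,y,z); print(n,len(q),np.histogram(q[:,2],bins=np.arange(z[0],z[1],.002))[0])
q=sel(S,(.026,.046),(yh-.03,yh+.03),(.09,.125));q=q[abs(q[:,0]-np.median(q[:,0]))<.004];print('leg fit',np.polyfit(q[:,1]-yh,q[:,0],1),'y ctr',(q[:,1].min()+q[:,1].max())/2)
q=sel(S,(.016,.028),(-.13,.05),(.108,.121));print('rail fit',np.polyfit(q[:,1],q[:,0],1))
E
python3 m4.py 4 -.196|grep -v ^0|grep -v ^-; python3 m4.py 2 -.225|tail -6
```

```text
time_s: 5.75
tool_pos: [0.6266, -0.1439, 0.3337]
tool_rot: [[0.986, 0.165, -0.001], [0.165, -0.986, 0.001], [-0.0, -0.001, -1.0]]
wrist_force: [-0.3, -0.0, -2.4]
finger_gap: 0.135
t 5.8 [ 0.6266 -0.1438  0.3337]
inner -x leg (-31) 30 [ 0  0  0  0  0  1  0  7 19  3  0  0  0] -0.0285
outer +x leg (36) 257 [  0   0   0   0   3 100 134  20   0] 0.0382
hook +x (62) 100 [ 1  0  0  0  0  1 31 62  5  0  0  0] 0.0643
saddle edge z134-142 (36) 81 [ 9  9  7 25 27  4] 0.0376
rail side hist [  0   0   0   1  88 377 189  12] 0.02125239176895868
saddle top R 101 [ 0  0  0  0  0 44 23 22  6  2  1  1]
saddle top L 16 [ 0  0  0  0  0 11  5  0  0  0  0  0]
hook top (+20) 22 [0 2 1 3 1 2 0 2 3 0 3 3 1 1]
rail top R 179 [  1   0   0   0 155  23   0   0]
leg fit [-0.00688191  0.03820531] y ctr -0.19549247300540418
rail fit [-0.00127798  0.02144868]
saddle top R 84 [ 0  0  0  0  0  0  0 27 31 14 10  1]
saddle top L 22 [3 1 0 0 0 0 0 9 6 3 0 0]
hook top (+20) 12 [3 8 0 0 0 0 0 0 1 0 0 0 0 0]
rail top R 176 [  0   0   0   0 148  28   0   0]
leg fit [-0.00796591  0.03683689] y ctr -0.22331201179480392
rail fit [-0.00284767  0.02138991]
```

Offsets are now within about 0.3 mm: saddle top is 14.3 mm above rail top (14 wanted) and x is matched. Entering slowly, watching force.

```bash
python3 -m jog '[0,-0.005,0,0,0,0.004,0, 0,-0.01,0,0,0,0.004,0, -0.0001,-0.015,0,0,0,0.004,0, -0.0001,-0.02,0,0,0,0.004,0, -0.0001,-0.02,0,0,0,0.004,0]'
```

```text
time_s: 6.35
tool_pos: [0.6232, -0.1225, 0.3339]
tool_rot: [[0.987, 0.163, -0.0], [0.163, -0.987, 0.002], [-0.0, -0.002, -1.0]]
wrist_force: [0.2, 0.2, -2.3]
finger_gap: 0.143
```

```bash
python3 -m jog '[0,-0.005,0,0,0,0,0, -0.0001,-0.01,0,0,0,0,0, -0.0001,-0.015,0,0,0,0,0, -0.0002,-0.02,0,0,0,0,0, -0.0002,-0.025,0,0,0,0,0, -0.0002,-0.03,0,0,0,0,0, -0.0002,-0.03,0,0,0,0,0]'; python3 meas.py 5; python3 m4.py 5 -.145|grep -v ^0|grep -v ^-
```

```text
time_s: 7.05
tool_pos: [0.6182, -0.0932, 0.3339]
tool_rot: [[0.987, 0.163, -0.0], [0.163, -0.987, 0.002], [-0.0, -0.002, -1.0]]
wrist_force: [-0.5, 0.2, -2.2]
finger_gap: 0.13
t 7.1 [ 0.6182 -0.0938  0.3339]Traceback (most recent call last):
  File "m4.py", line 3, in <module>
    with contextlib.redirect_stdout(io.StringIO()): exec(open('ms.py').read())
                                                    ~~~~^^^^^^^^^^^^^^^^^^^^^^
  File "<string>", line 14, in <module>
    return _quantile_unchecked(
        a, q, axis, out, overwrite_input, method, keepdims, weights)
    return _ureduce(a,
                    func=_quantile_ureduce_func,
    ...<5 lines>...
                    overwrite_input=overwrite_input,
                    method=method)
    r = func(a, **kwargs)
    result = _quantile(arr,
                       quantiles=q,
    ...<2 lines>...
                       out=out,
                       weights=wgt)
    slices_having_nans = np.isnan(arr[-1, ...])
                                  ~~~^^^^^^^^^
IndexError: index -1 is out of bounds for axis 0 with size 0
```

Whole path so far is free of contact force (≈0.5 N). Continuing along the rail.

```bash
python3 -m jog '[0,-0.005,0,0,0,0,0, -0.0001,-0.01,0,0,0,0,0, -0.0001,-0.015,0,0,0,0,0, -0.0002,-0.02,0,0,0,0,0, -0.0002,-0.025,0,0,0,0,0, -0.0002,-0.03,0,0,0,0,0, -0.0002,-0.035,0,0,0,0,0, -0.0003,-0.04,0,0,0,0,0, -0.0003,-0.045,0,0,0,0,0, -0.0004,-0.05,0,0,0,0,0, -0.0004,-0.055,0,0,0,0,0, -0.0004,-0.06,0,0,0,0,0]'
```

```text
time_s: 8.35
tool_pos: [0.6081, -0.0349, 0.3339]
tool_rot: [[0.987, 0.161, -0.0], [0.161, -0.987, 0.001], [-0.0, -0.001, -1.0]]
wrist_force: [-0.5, 0.2, -2.4]
finger_gap: 0.137
```

```bash
cat > st.py <<'E'
from h import *
a=np.radians(9.8);X=np.array([np.cos(a),np.sin(a)]);Y=np.array([-X[1],X[0]])
o=env.get_obs();r=np.array(o['tool_pos'])[:2]-[.5917,.0496];F=np.array(o['wrist_force'])
print('rail x,y',np.round([r@X,r@Y],4),'F rail x,y,z',np.round([F[:2]@X,F[:2]@Y,F[2]],1))
R=np.array(o['tool_rot']);print('rail y in tool',np.round(R.T@[*Y,0],4))
E
python3 st.py; python3 - <<'E'
from h import *
d=np.load('top0.npz');f=d['f'];cv2.imwrite('pics/flag.png',cv2.resize(f[150:195,185:255],None,fx=10,fy=10,interpolation=cv2.INTER_CUBIC))
a=np.radians(9.8);X=np.array([np.cos(a),np.sin(a)]);Y=np.array([-X[1],X[0]])
W=d['W'];q=W[150:195,185:255].reshape(-1,3);L=np.c_[(q[:,:2]-[.5917,.0496])@X,(q[:,:2]-[.5917,.0496])@Y,q[:,2]]
for y0 in np.arange(.05,.13,.004):
    s=L[(abs(L[:,0]-.0005)<.006)&(L[:,1]>=y0)&(L[:,1]<y0+.004)]; print(round(y0,3),np.round(s[:,2].max(),3) if len(s) else '',end='; ')
E
```

```text
rail x,y [ 0.0018 -0.086 ] F rail x,y,z [-0.4  0.3 -2.4]
rail y in tool [-0.0092 -1.      0.0014]
0.05 0.112; 0.054 0.112; 0.058 0.113; 0.062 0.114; 0.066 0.111; 0.07 0.117; 0.074 0.14; 0.078 0.137; 0.082 0.121; 0.086 0.121; 0.09 0.123; 0.094 0.138; 0.098 0.143; 0.102 0.143; 0.106 0.145; 0.11 0.143; 0.114 0.141; 0.118 0.137; 0.122 0.005; 0.126 0.111;
```

View pics/flag.png

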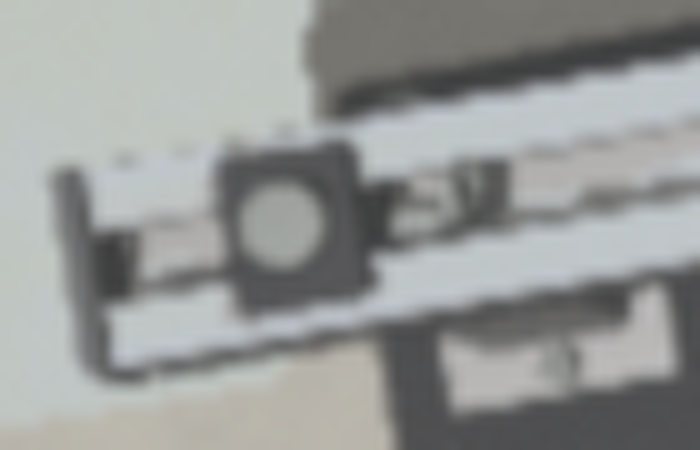

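Flag strip sits at rail y≈0.076 (crop (490,185)) and the stop front at ≈0.094, so contact is expected with the hanger near rail y≈0.035 and home near ≈0.05. Moving on to ≈0.02.

```bash
python3 -m jog '[0,-0.005,0,0,0,-0.003,0, -0.0001,-0.01,0,0,0,-0.003,0, -0.0001,-0.015,0,0,0,-0.003,0, -0.0002,-0.02,0,0,0,-0.003,0, -0.0002,-0.025,0,0,0,-0.003,0, -0.0003,-0.03,0,0,0,-0.003,0, -0.0003,-0.035,0,0,0,-0.003,0, -0.0003,-0.04,0,0,0,-0.003,0, -0.0004,-0.045,0,0,0,-0.003,0, -0.0004,-0.05,0,0,0,-0.003,0, -0.0005,-0.055,0,0,0,-0.003,0, -0.0005,-0.06,0,0,0,-0.003,0]'; python3 st.py
```

```text
time_s: 9.55
tool_pos: [0.5979, 0.0243, 0.334]
tool_rot: [[0.986, 0.164, -0.001], [0.164, -0.986, 0.001], [-0.0, -0.001, -1.0]]
wrist_force: [-1.0, -0.2, -2.1]
finger_gap: 0.133
rail x,y [ 0.0018 -0.026 ] F rail x,y,z [-1.   0.  -2.1]
rail y in tool [-0.0062 -1.      0.0014]
```

```bash
python3 -m jog '[0,-0.005,0,0,0,0,0, -0.0001,-0.01,0,0,0,0,0, -0.0001,-0.015,0,0,0,0,0, -0.0001,-0.02,0,0,0,0,0, -0.0002,-0.025,0,0,0,0,0, -0.0002,-0.03,0,0,0,0,0, -0.0002,-0.035,0,0,0,0,0, -0.0002,-0.04,0,0,0,0,0, -0.0003,-0.045,0,0,0,0,0, -0.0003,-0.048,0,0,0,0,0, -0.0003,-0.05,0,0,0,0,0]'; python3 st.py; python3 - <<'E'
from h import *
c=cam('top');s=cam('side')
a=cv2.resize(c['frame'][130:210,170:300],None,fx=4,fy=4,interpolation=cv2.INTER_CUBIC);b=cv2.resize(s['frame'][140:220,300:450],(520,277),interpolation=cv2.INTER_CUBIC)
cv2.imwrite('pics/c6.png',np.vstack([a,b]))
E
```

```text
time_s: 10.65
tool_pos: [0.5894, 0.0735, 0.3341]
tool_rot: [[0.986, 0.164, -0.0], [0.164, -0.986, 0.001], [-0.0, -0.001, -1.0]]
wrist_force: [-0.5, -0.1, -1.7]
finger_gap: 0.136
rail x,y [0.0018 0.024 ] F rail x,y,z [-0.5 -0.  -1.7]
rail y in tool [-0.0059 -1.      0.0014]
```

View pics/c6.png

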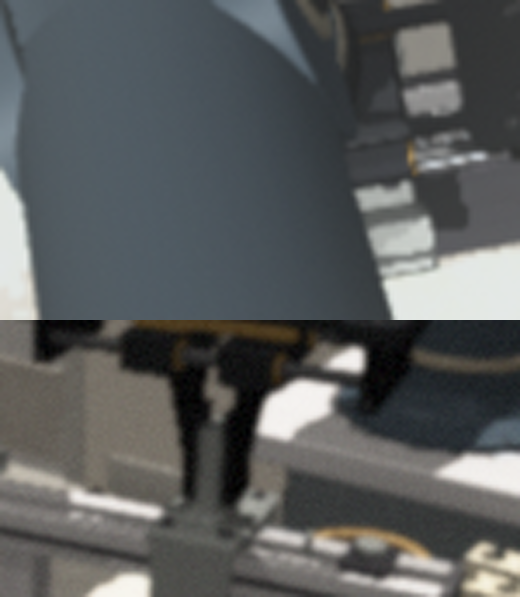

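The top view is blocked by the arm. The side half shows the hanger on the rail at (200,540), the flag near (310,545) and the stop near (365,550). Now slow pushing with force checks.

```bash
python3 -m jog '[0,-0.002,0,0,0,0,0, 0,-0.004,0,0,0,0,0, 0,-0.006,0,0,0,0,0, 0,-0.008,0,0,0,0,0, -0.0001,-0.01,0,0,0,0,0, -0.0001,-0.012,0,0,0,0,0, -0.0001,-0.014,0,0,0,0,0]'; python3 st.py
```

```text
time_s: 11.45
tool_pos: [0.5871, 0.087, 0.3341]
tool_rot: [[0.986, 0.164, -0.0], [0.164, -0.986, 0.001], [-0.0, -0.001, -1.0]]
wrist_force: [1.1, -3.0, -0.2]
finger_gap: 0.135
rail x,y [0.0018 0.0376] F rail x,y,z [ 0.6 -3.1 -0.2]
rail y in tool [-6.1e-03 -1.0e+00  8.0e-04]
```

Flag contact: about −3 N along the rail. Pushing on.

```bash
python3 -m jog '[0,-0.0015,0,0,0,0,0, 0,-0.003,0,0,0,0,0, 0,-0.0045,0,0,0,0,0, 0,-0.006,0,0,0,0,0, 0,-0.007,0,0,0,0,0, 0,-0.008,0,0,0,0,0]'; python3 st.py
```

```text
time_s: 12.05
tool_pos: [0.5858, 0.0948, 0.3341]
tool_rot: [[0.986, 0.164, -0.001], [0.164, -0.986, 0.001], [-0.0, -0.001, -1.0]]
wrist_force: [0.1, -4.6, -1.5]
finger_gap: 0.138
rail x,y [0.0019 0.0456] F rail x,y,z [-0.6 -4.6 -1.5]
rail y in tool [-0.0063 -1.      0.0011]
```

```bash
python3 -m jog '[0,-0.0007,0,0,0,0,0, 0,-0.0014,0,0,0,0,0, 0,-0.002,0,0,0,0,0]'; python3 st.py
```

```text
time_s: 12.35
tool_pos: [0.5854, 0.0969, 0.334]
tool_rot: [[0.986, 0.164, -0.001], [0.164, -0.986, 0.001], [-0.0, -0.001, -1.0]]
wrist_force: [-0.1, -4.0, -0.9]
finger_gap: 0.135
rail x,y [0.0019 0.0476] F rail x,y,z [-0.8 -4.  -0.9]
rail y in tool [-0.0062 -1.      0.0013]
```

```bash
python3 -m jog '[0,-0.0005,0,0,0,0,0, 0,-0.001,0,0,0,0,0, 0,-0.001,0,0,0,0,0]'; python3 st.py
```

```text
time_s: 12.65
tool_pos: [0.5852, 0.0979, 0.334]
tool_rot: [[0.986, 0.164, -0.001], [0.164, -0.986, 0.001], [-0.0, -0.001, -1.0]]
wrist_force: [-0.3, -5.1, -0.1]
finger_gap: 0.135
rail x,y [0.0019 0.0487] F rail x,y,z [-1.1 -5.  -0.1]
rail y in tool [-0.0061 -1.      0.0015]
```

```bash
python3 -m jog '[0,-0.0005,0,0,0,0,0, 0,-0.001,0,0,0,0,0, 0,-0.001,0,0,0,0,0]'; python3 st.py
```

```text
time_s: 12.95
tool_pos: [0.5851, 0.0989, 0.334]
tool_rot: [[0.986, 0.164, -0.001], [0.164, -0.986, 0.001], [-0.0, -0.001, -1.0]]
wrist_force: [-0.1, -4.1, -1.3]
finger_gap: 0.133
rail x,y [0.0019 0.0497] F rail x,y,z [-0.8 -4.  -1.3]
rail y in tool [-0.0061 -1.      0.0014]
```

```bash
python3 -m jog '[0,-0.0005,0,0,0,0,0, 0,-0.001,0,0,0,0,0, 0,-0.001,0,0,0,0,0]'; python3 st.py
```

```text
time_s: 13.25
tool_pos: [0.5849, 0.0999, 0.3341]
tool_rot: [[0.986, 0.164, -0.001], [0.164, -0.986, 0.001], [-0.0, -0.001, -1.0]]
wrist_force: [0.1, -3.9, -0.2]
finger_gap: 0.134
rail x,y [0.0019 0.0507] F rail x,y,z [-0.6 -3.9 -0.2]
rail y in tool [-0.0061 -1.      0.0015]
```

```bash
python3 -m jog '[0,-0.0005,0,0,0,0,0, 0,-0.001,0,0,0,0,0, 0,-0.001,0,0,0,0,0]'; python3 st.py
```

```text
time_s: 13.55
tool_pos: [0.5848, 0.1009, 0.3341]
tool_rot: [[0.986, 0.164, -0.001], [0.164, -0.986, 0.001], [-0.0, -0.001, -1.0]]
wrist_force: [-0.5, -5.1, -1.3]
finger_gap: 0.135
rail x,y [0.0019 0.0517] F rail x,y,z [-1.4 -4.9 -1.3]
rail y in tool [-0.0061 -1.      0.0015]
```

```bash
python3 -m jog '[0,-0.0005,0,0,0,0,0, 0,-0.001,0,0,0,0,0, 0,-0.001,0,0,0,0,0]'; python3 st.py
```

```text
time_s: 13.85
tool_pos: [0.5846, 0.1017, 0.3341]
tool_rot: [[0.986, 0.164, -0.001], [0.164, -0.986, 0.001], [-0.0, -0.001, -1.0]]
wrist_force: [-0.1, -4.1, -1.4]
finger_gap: 0.135
rail x,y [0.0019 0.0525] F rail x,y,z [-0.8 -4.  -1.4]
rail y in tool [-0.0063 -1.      0.0012]
```

```bash
python3 -m jog '[0,-0.0005,0,0,0,0,0, 0,-0.0005,0,0,0,0,0]'; python3 st.py
```

```text
time_s: 14.05
tool_pos: [0.5846, 0.1019, 0.3341]
tool_rot: [[0.986, 0.164, -0.001], [0.164, -0.986, 0.0], [-0.0, -0.001, -1.0]]
wrist_force: [-0.1, -4.1, 0.1]
finger_gap: 0.136
rail x,y [0.0019 0.0527] F rail x,y,z [-0.8 -4.   0.1]
rail y in tool [-6.4e-03 -1.0e+00  6.0e-04]
```

```bash
python3 -m jog '[0,-0.0005,0,0,0,0,0, 0,-0.001,0,0,0,0,0, 0,-0.001,0,0,0,0,0]'; python3 st.py
```

```text
time_s: 14.35
tool_pos: [0.5846, 0.1022, 0.3341]
tool_rot: [[0.987, 0.163, -0.0], [0.163, -0.987, -0.001], [-0.001, 0.001, -1.0]]
wrist_force: [-0.2, -6.5, 0.1]
finger_gap: 0.137
rail x,y [0.0019 0.053 ] F rail x,y,z [-1.3 -6.4  0.1]
rail y in tool [-7.e-03 -1.e+00 -6.e-04]
```

```bash
python3 -m jog '[0,-0.0005,0,0,0,0,0, 0,-0.0005,0,0,0,0,0]'; python3 st.py
```

```text
time_s: 14.55
tool_pos: [0.5846, 0.1023, 0.3341]
tool_rot: [[0.987, 0.163, -0.0], [0.163, -0.987, -0.001], [-0.001, 0.001, -1.0]]
wrist_force: [1.4, -6.8, 0.2]
finger_gap: 0.139
rail x,y [0.0019 0.0532] F rail x,y,z [ 0.2 -6.9  0.2]
rail y in tool [-0.0072 -1.     -0.0012]
```

```bash
python3 -m jog '[0,-0.0005,0,0,0,0,0, 0,-0.001,0,0,0,0,0, 0,-0.001,0,0,0,0,0]'; python3 st.py; python3 -c "
from h import *
s=cam('side');cv2.imwrite('pics/c7.png',cv2.resize(s['frame'][165:215,320:430],None,fx=7,fy=7,interpolation=cv2.INTER_CUBIC))"
```

```text
time_s: 14.85
tool_pos: [0.5845, 0.1026, 0.3342]
tool_rot: [[0.987, 0.163, -0.0], [0.163, -0.987, -0.002], [-0.001, 0.002, -1.0]]
wrist_force: [0.6, -8.2, 0.7]
finger_gap: 0.134
rail x,y [0.002  0.0535] F rail x,y,z [-0.8 -8.2  0.7]
rail y in tool [-0.0077 -1.     -0.0024]
```

View pics/c7.png

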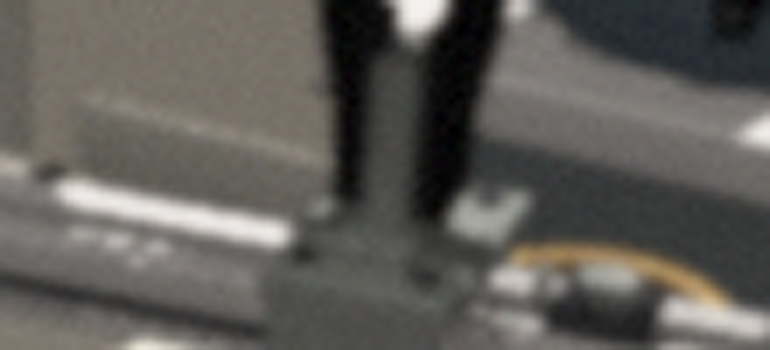

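The flag now appears right beside the stop (crop ≈ (550,285)), and the TCP has stalled while commands advanced. A little more to confirm a firm seat.

```bash
python3 -m jog '[0,-0.001,0,0,0,0,0, 0,-0.002,0,0,0,0,0, 0,-0.003,0,0,0,0,0, 0,-0.003,0,0,0,0,0]'; python3 st.py
```

```text
time_s: 15.3
tool_pos: [0.5844, 0.1036, 0.3343]
tool_rot: [[0.987, 0.161, -0.0], [0.161, -0.987, -0.006], [-0.001, 0.006, -1.0]]
wrist_force: [0.6, -12.0, 2.4]
finger_gap: 0.135
rail x,y [0.002  0.0544] F rail x,y,z [ -1.5 -12.    2.4]
rail y in tool [-0.0091 -0.9999 -0.0061]
```

Firmly seated: −12 N along the rail against 4 N flag friction. The foot hasn't advanced; only the arm is bending. Relieve the push, lower 2 mm, open slightly, rise.

```bash
python3 -m jog '[0,0.003,0,0,0,0,0, 0,0.005,0,0,0,0,0, 0,0.005,0.001,0,0,0,0, 0,0.005,0.002,0,0,0,0, 0,0.005,0.002,0,0,0,0]'; python3 st.py
```

```text
time_s: 15.8
tool_pos: [0.5849, 0.1021, 0.3324]
tool_rot: [[0.987, 0.164, 0.001], [0.164, -0.987, 0.0], [0.001, -0.0, -1.0]]
wrist_force: [0.6, -6.0, 0.2]
finger_gap: 0.134
rail x,y [0.0022 0.0529] F rail x,y,z [-0.4 -6.   0.2]
rail y in tool [-0.0067 -1.      0.    ]
```

```bash
python3 -m jog '[0,0.001,0,0,0,0,0.018, 0,0.001,0,0,0,0,0.024, 0,0.001,0,0,0,0,0.03, 0,0.001,0,0,0,0,0.034, 0,0.001,0,0,0,0,0.034, 0,0.001,0,0,0,0,0.034]'; python3 st.py
```

```text
time_s: 16.4
tool_pos: [0.5846, 0.102, 0.3321]
tool_rot: [[0.986, 0.164, -0.0], [0.164, -0.986, 0.002], [-0.0, -0.002, -1.0]]
wrist_force: [0.2, -0.7, 0.2]
finger_gap: 0.388
rail x,y [0.002  0.0529] F rail x,y,z [ 0.1 -0.7  0.2]
rail y in tool [-0.006  -1.      0.0018]
```

Released cleanly. Rising, then moving aside for a look.

```bash
python3 -m jog '[0,0,-0.01,0,0,0,0.034, 0,0,-0.03,0,0,0,0.034, 0,0,-0.06,0,0,0,0.034, 0,0,-0.1,0,0,0,0.034, 0,0.03,-0.12,0,0,0,0.034, 0,0.07,-0.12,0,0,0,0.034, 0,0.11,-0.12,0,0,0,0.034, 0,0.15,-0.12,0,0,0,0.034, 0,0.19,-0.12,0,0,0,0.034, 0,0.23,-0.12,0,0,0,0.034, 0,0.25,-0.12,0,0,0,0.034, 0,0.25,-0.12,0,0,0,0.034]'; python3 - <<'E'
from h import *
c=cam('top');s=cam('side')
a=cv2.resize(c['frame'][130:210,170:300],None,fx=4,fy=4,interpolation=cv2.INTER_CUBIC);b=cv2.resize(s['frame'][140:220,300:450],(520,277),interpolation=cv2.INTER_CUBIC)
cv2.imwrite('pics/c8.png',np.vstack([a,b]))
a=np.radians(9.8);X=np.array([np.cos(a),np.sin(a)]);Y=np.array([-X[1],X[0]])
for n,k in(('top',c),('side',s)):
    q=world(k)[130:230].reshape(-1,3);L=np.c_[(q[:,:2]-[.5917,.0496])@X,(q[:,:2]-[.5917,.0496])@Y,q[:,2]]
    t=L[(abs(L[:,0])<.03)&(abs(L[:,1]-.053)<.05)&(L[:,2]>.18)&(L[:,2]<.2)];print(n,'tab top',len(t),np.round(np.median(t,0),4) if len(t) else '')
    for y0 in np.arange(.074,.13,.004):
        m=L[(abs(L[:,0]-.001)<.006)&(L[:,1]>=y0)&(L[:,1]<y0+.004)]; print(round(y0,3),np.round(m[:,2].max(),3) if len(m) else '',end='; ')
    print()
E
```

```text
time_s: 17.6
tool_pos: [0.6256, -0.1496, 0.452]
tool_rot: [[0.988, 0.157, -0.0], [0.157, -0.988, -0.001], [-0.0, 0.001, -1.0]]
wrist_force: [-0.5, -0.5, -0.8]
finger_gap: 0.392
top tab top 132 [0.0012 0.0521 0.1899]
0.074 0.143; 0.078 0.138; 0.082 0.123; 0.086 0.123; 0.09 0.141; 0.094 0.135; 0.098 0.145; 0.102 0.142; 0.106 0.142; 0.11 0.142; 0.114 0.14; 0.118 0.136; 0.122 ; 0.126 0.111; 0.13 0.112; 
side tab top 86 [0.0123 0.0557 0.1873]
0.074 0.141; 0.078 0.139; 0.082 0.126; 0.086 0.127; 0.09 0.139; 0.094 0.135; 0.098 0.139; 0.102 0.14; 0.106 0.141; 0.11 0.141; 0.114 0.14; 0.118 0.133; 0.122 0.127; 0.126 0.127; 0.13 0.127;
```

View pics/c8.png

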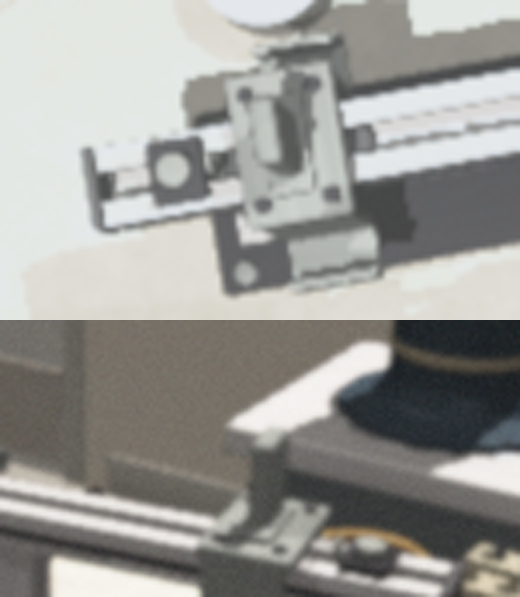

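The hanger sits upright on the rail (top half, (290,150)). The flag strip moved from rail y≈0.076 to ≈0.091, now by the stop at (175,170), which has not moved. Handing in.

```bash
python3 -c "
from h import *
o=env.get_obs();print(o['time_s'],np.round(np.abs(o['joint_vel']).max(),3)); env.sign_off()"
```

```text
17.7 0.029
the job is handed in; nothing more can be done
```

I gripped the hanger that fits (72 mm saddle) by its tab, entered its foot at the rail's open end and slid it along until the flag was against the stop. Then I let go and moved the gripper clear. The job was handed in at 17.7 s of the 48 s allowed.

**Last checks:**
- **Flag:** its strip moved from rail y≈0.076 to ≈0.091 m, about 15 mm, and now stands next to the stop. The stop itself has not moved.
- **Hanger:** it stands at rail y≈0.052 m, within about 1 mm of the middle line. The tab top is at z≈0.190 m, against 0.191 m expected when fully seated.
- **Forces:** the highest wrist force I read was about 12 N along the rail, during the final push. Readings came only at the end of each move, so I did not see any brief peaks between them.
- **Wider hanger:** I never went near it at working height, but I did not measure it again at the end.

**Disagreement:** before entry, the two cameras differed by about 2 mm on where the rail lay sideways. I went by the side camera, which saw hanger and rail together, and the foot entered with no noticeable force. After release, the side camera's tab-top reading (x 0.012 m) disagreed with the top camera (0.001 m). I think it picked up other surfaces, so I relied on the top camera there.

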